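# Refit the selector handle and set the tester's range

## Robot

A 7-joint arm with a two-finger parallel gripper is mounted at the origin on the work surface. World frame = base frame: x ahead of the robot, y to its left, z up, the work surface at z = 0. Lengths are in m, angles in rad, forces in N, time in s.
With the tool pointing down it reaches from about 0.425 to 0.875 m from the base axis. Payload 4.7 kg.
Tool frame: the origin (TCP) lies on the centre line of the jaws, within the pads' length; the fingertips stand robot.finger_overhang ahead of it and the grasp point (between the pads) lies 11 mm behind it (robot.finger_overhang is the distance from the TCP to the fingertips, in m); z points along the fingers, y is the direction in which the jaws open and shut (so a half turn about z gives the same grasp; the last joint's range is limited). The gripper opens to 87 mm and grips with 3 to 60 N. Pads are 19 mm wide; open, the fingers measure 117 mm over their backs; the gripper's body (75 mm by 190 mm) begins 51 mm behind the grasp point.
Start: joints at [-1.244, 0.321, -0.07, 1.45, 0.023, 1.371, -0.057], TCP at [0.2, 0.618, 0.231] pointing down, gripper open.
Joint ranges: [-2.86, 2.86], [-0.3, 2.09], [-1.38, 1.24], [0.06, 2.45], [-1.56, 4.7], [0.09, 2.05], [-2.69, 2.69]. Speed limits (rad/s): [2.57, 2.57, 3.14, 3.14, 3.14, 3.14, 3.14].

## Interface

Orientations are given as a unit quaternion [w, x, y, z].
In Python, from workcell import robot gives the robot as it stands. The module is installed in compiled form; this text tells all that it offers.
- The arm moves only by the tool move_arm, never from a script. Its arguments are lists of equal length, an entry for each row: "angular": the turn, a rotation vector about the tool's x, y, z in rad, a list of three; "delta_pos": the shift along the tool's x, y, z in mm, a list of three; "jaw": the closure, from 0 (fully open) to 1 (shut). In form: {"angular": [[rx, ry, rz], ...], "delta_pos": [[x, y, z], ...], "jaw": [jaw, ...]}. A call has 1 to 5 rows; each row is the pose to reach, as a shift and turn from the pose measured when the call began, along the tool's axes at that moment; what a row does not reach only later rows make up. A row lasts 1/12 s, in which the tool goes at most 41.7 mm and 7.16 degrees, less where a joint would pass 70% of its speed; a pose out of reach is approached as far as the arm can. A call with a gripper value outside its range is refused whole. The fingers move at their own pace and stop on an object; "squeeze" is the grip in N (left out, the last holds). Time passes only in rows, so rows that repeat a pose let the fingers close. It gives the time, the measured TCP pose, the force and the opening at its end, in the units of the state.
- robot.state(): the state, without advancing time (a new reading comes with each control period).
- robot.get_image(name): name is "scene" or "top" or "wrist"; returns (picture, depth): 420x560x3 uint8, blue, green, red; 420x560 float32, m along the optical axis (not along the pixel's ray), 0 where there is no reading.
- robot.camera_params(name): a dict with "fovy" (degrees; the focal length in pixels is half the picture's height over the tangent of half this angle, whatever the lens; pixels are square), "cx", "cy" (the principal point, pixels), "dist_coeffs" ([k1, k2, p1, p2, k3] as OpenCV has them; the pictures are not rectified), "origin" and "attitude" of the camera in the world. Camera axes: x right, y down, z forward; pixel columns grow to the right and rows downward; lengths in m; the calibration is good to about 2 mm. A picture is of the moment at which its call begins: read the wrist's pose just before it. camera_params takes no time and is no camera call; for the wrist camera it gives the pose at the moment of the call.
- robot.close_job(): hands the job in, once; it reports no verdict.
The state is a dict: "time_s": time; "joint_positions": joint angles; "joint_vel": joint speeds; "joint_torque": joint torques, N m; "tcp_pos": TCP position; "eef_rot": TCP orientation; "contact_force": force on the tool from outside, world axes, zero at the start; "ft_torque": the same for the moment, N m; "grip_width": finger opening in m.
Only numpy, scipy, OpenCV 4.12 (cv2) and the standard library are available. Lean on these libraries where they do the work, as an engineer would, in place of code of your own. Each camera call takes 0.05 s, during which the arm holds its last target.

## Task

The handle of the battery tester's rotary selector has been taken off and stands on the bench. Fit it back on the selector shaft of the sloping panel, with its slot over the shaft's key so that it sits fully home, then turn it to click into the position marked with three bars. Let go and leave everything else on the bench where it is.

Things in the scene. Friction and masses are not known exactly. Their poses are not given: they have to be found in the camera images.
- handle_mid (a point): Loose black plastic handle, 116 mm long, 72 mm tall, 0.16 kg, upright on the bench. Point on its centre line 36 mm above the underside; z up, x along the bar to the pointer. Bar: 20 mm wide in y, 38 to 72 mm above the underside, x -45 to +40 mm, then a nose 12, then 6 mm wide to x = +71 mm; white line on top on the pointer side. Grip across the 20 mm, over the boss, 60 mm above the underside.
- handle: The same handle; origin at the centre of its underside, same axes. Lower part: a square boss 48 x 48 mm, 38 mm tall, open below, with a 23 mm square bore 32 mm deep. A slot 11 mm wide and 22 mm tall runs up from the underside through the boss's +x wall, under the pointer.
- selector_seat (a point): Centre of the flat aluminium flange (60 mm wide) at the foot of the selector shaft, about 0.10 m above the bench. Turns with the shaft: z is the shaft axis, square out of the panel (leaning 30 degrees from vertical, towards the robot); x points from the axis to the key. Fully home, the handle's underside lies on the flange, its x along this x (play 0.1 rad); off the key it stands 15 mm proud.
- shaft_tip (a point): Top end of the steel selector shaft, 30 mm along its axis from the flange; same axes as selector_seat. The shaft is 20 mm in diameter, its top 6 mm tapered to 12 mm. The key is a rib on its side at the foot, 8 mm wide, reaching 20 mm from the axis, 14 mm tall, with a 4 mm wide crest up to 16.5 mm.
- selector (a joint): Shaft angle (rad), growing clockwise as seen looking onto the panel; at 0 the key points straight up the slope. It clicks every 0.698 rad and is drawn to the nearest rest when let go; about 0.2 N m turns it. White marks: disc at -1.396, one bar at -0.698, two bars at 0, three bars at +0.698, hollow square at +1.396; stops at -1.45 and 1.45. Starts at one or two bars.
- three_bars (a point): Middle of the three-bar mark on the panel, 94 mm from the shaft axis: three parallel white bars, each 20 x 4 mm. The handle's pointer must end up pointing at it.
- tester: The tester, fixed: beige case 280 mm wide in y, sloping panel 200 mm long that faces the robot. Origin on the bench under the panel's centre; x level to the raised back, z up. The case covers about x -0.09 to 0.12 m, y -0.14 to 0.14 m; back edge 0.155 m high. Panel 6 mm below the flange; nothing else on it stands over 10 mm.
- clips_long: Bystander: a 50 x 200 mm plate with four aluminium cell clips, 32 mm tall, long side along its y. Origin under its centre.
- clips_short: Bystander: a 50 x 100 mm plate with two aluminium cell clips, 32 mm tall, long side along its y. Origin under its centre.
- climate_meter: Bystander: a white upright room-climate meter, 50 x 75 x 130 mm. Origin under its centre.
- cell_tray: Bystander: a grey divided tray 120 x 170 x 35 mm. Origin under its centre.
- cell_big: Bystander: a bare steel cell standing upright, 34 mm in diameter, 61 mm tall. Origin under its centre.
- driver: Bystander: a screwdriver lying on the bench. Origin under its middle, x along it towards the tip.
- jar: Bystander: a closed jar, 64 mm in diameter, 85 mm tall. Origin under its centre.

How it is judged:
On the way, in this order (a step that is already met when the one before it is completed fails the run):
1. the handle is fully home on the shaft, slot over key, with the selector not yet at three bars (z of handle_mid in the frame of selector_seat between 0.032 and 0.04 m and distance between handle_mid and selector_seat below 0.0405 m and value of joint selector below 0.55 rad), for 0.1 s.
2. the selector is in the three-bar position (value of joint selector between 0.578 and 0.818 rad), for 0.2 s.
At the end, for the whole second after the job is handed in: The handle is on the shaft, fully home (underside within 4 mm of the flange) and at rest, and the selector rests in the three-bar position (0.698 rad, within 0.12 rad) (all of step 2 and z of handle_mid in the frame of selector_seat between 0.032 and 0.04 m and distance between handle_mid and selector_seat below 0.0405 m and linear speed of handle below 0.02 m/s); the robot touches nothing.
It fails at once if a bystander is moved more than 30 mm (distance of any of clips_long, clips_short, climate_meter, cell_tray, cell_big, driver, jar from where it was at the start of the episode above 0.03 m).
It also fails if it takes over 48 s, if anything falls off the work surface, if the arm or the gripper's body presses on something with over 40 N, if the wrist force passes 120 N, or if a joint passes its speed limit or range.

## Working session

There is one attempt and no reset: what is moved stays moved. The work goes in short steps, Python scripts to look and compute and a tool call to move; the robot and the scene stay as the last step left them, time stands still between calls to the robot, and variables do not carry over. Pictures are saved under pics/ and viewed, and the job is handed in when it is done.

Besides the shell and the picture viewer there is one more tool, called after ">>>" by a JSON object that holds its "fn" and its "kwargs", one argument or row to a line. move_arm: Moves the arm, as the interface text tells. Its arguments: {"type":"object","properties":{"angular":{"type":"array"},"delta_pos":{"type":"array"},"jaw":{"type":"array"},"squeeze":{"type":"number"}},"required":["angular","delta_pos","jaw"]}

```bash
mkdir -p pics; cat > h.py <<'E'
import numpy as np, cv2
from scipy.spatial.transform import Rotation as R
from workcell import robot
def rot(q): return R.from_quat([q[1],q[2],q[3],q[0]])
def K(p):
    f=210/np.tan(np.radians(p['fovy'])/2); return np.array([[f,0,p['cx']],[0,f,p['cy']],[0,0,1.]])
def snap(n,tag):
    p=robot.camera_params(n); im,d=robot.get_image(n)
    np.savez(f'{tag}.npz',im=im,d=d,K=K(p),dist=np.array(p['dist_coeffs'],float),o=np.array(p['origin']),q=np.array(p['attitude']))
    cv2.imwrite(f'pics/{tag}.png',im); return load(tag)
class V: pass
def load(tag):
    z=np.load(f'{tag}.npz'); v=V(); v.im=z['im'];v.d=z['d'];v.K=z['K'];v.dist=z['dist'];v.o=z['o'];v.R=rot(z['q']).as_matrix() if z['q'].shape==(4,) else z['q']; return v
def rays(v,uv):
    u=cv2.undistortPoints(np.array(uv,float).reshape(-1,1,2),v.K,v.dist).reshape(-1,2)
    return np.c_[u,np.ones(len(u))]@v.R.T
def onplane(v,uv,p0,n):
    r=rays(v,uv); n=np.array(n,float); t=((np.array(p0)-v.o)@n)/(r@n); return v.o+r*t[:,None]
def cloud(v):
    h,w=v.d.shape; uu,vv=np.meshgrid(np.arange(w),np.arange(h)); r=rays(v,np.c_[uu.ravel(),vv.ravel()])
    P=v.o+r*v.d.ravel()[:,None]; P[v.d.ravel()==0]=np.nan; return P.reshape(h,w,3)
def proj(v,P):
    rv=cv2.Rodrigues(v.R.T)[0]; t=-v.R.T@v.o
    return cv2.projectPoints(np.array(P,float).reshape(-1,1,3),rv,t,v.K,v.dist)[0].reshape(-1,2)
E
python3 - <<'E'
from h import *
print(robot.state(), robot.finger_overhang)
for n in ['scene','top','wrist']:
    print(n,robot.camera_params(n)); snap(n,n+'0')
E
```

```text
{'time_s': 0.0, 'joint_positions': array([-1.24387774,  0.32182109, -0.07011214,  1.45164766,  0.02261811,
        1.37075914, -0.05687964]), 'joint_vel': array([-0.00046425, -0.00070752,  0.00099084, -0.00072975,  0.00055062,
        0.00069901,  0.00147491]), 'joint_torque': array([-1.10309054e-03, -4.91293752e+01, -4.04074648e-01, -3.12528706e+01,
       -6.37110136e-02,  4.33849054e-02,  1.86308657e-04]), 'tcp_pos': array([0.19990985, 0.61795557, 0.22947666]), 'eef_rot': array([-9.22949433e-05,  1.55732789e-01,  9.87798788e-01, -9.19175014e-04]), 'contact_force': array([-0.0310578 ,  1.07676952,  0.35897087]), 'ft_torque': array([-0.00412607,  0.02090459, -0.01297055]), 'grip_width': 0.08701491074006583} 0.008
scene {'fovy': 53.071560530943884, 'cx': 273.18359240300157, 'cy': 211.0741636783268, 'dist_coeffs': array([-0.02858478,  0.        ,  0.        ,  0.        ,  0.        ]), 'origin': array([ 1.17848582, -0.39608828,  0.76745593]), 'attitude': array([-0.3646323 ,  0.80257614,  0.42917278, -0.19678807])}
top {'fovy': 48.64894803919995, 'cx': 279.51886709670185, 'cy': 213.44012050457172, 'dist_coeffs': array([-0.04747394,  0.        ,  0.        ,  0.        ,  0.        ]), 'origin': array([0.33557666, 0.01693266, 1.26560828]), 'attitude': array([-0.06392065,  0.71020337, -0.69877717,  0.05688396])}
wrist {'fovy': 66.5213185683278, 'cx': 277.92967298788074, 'cy': 213.75072238538235, 'dist_coeffs': array([-0.01586209,  0.        ,  0.        ,  0.        ,  0.        ]), 'origin': array([0.13749269, 0.63838045, 0.38462566]), 'attitude': array([0.09938008, 0.80269578, 0.58379764, 0.07059315])}
```

View pics/scene0.png

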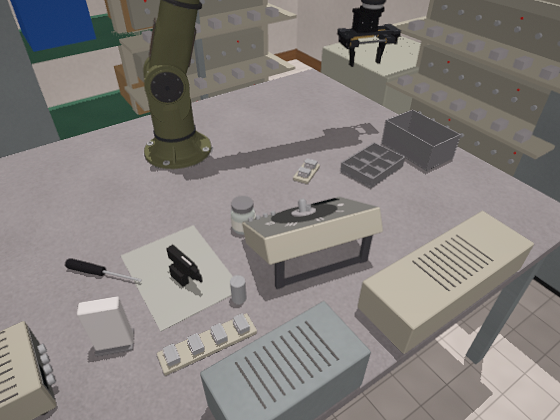

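View pics/top0.png

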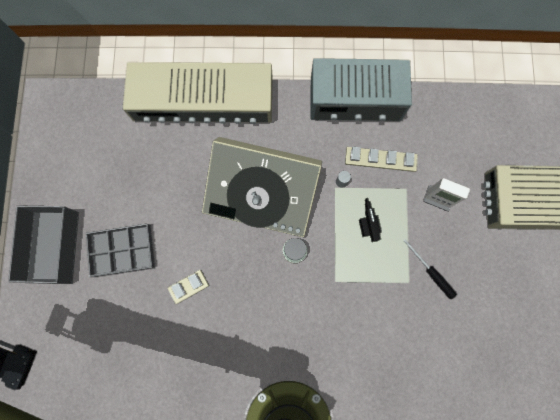

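View pics/wrist0.png

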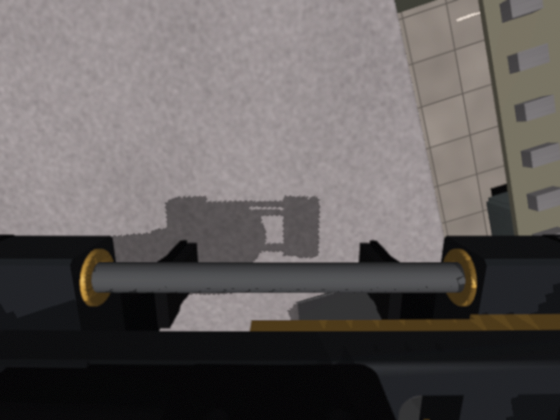

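The top view shows the handle near (371,220) with its pointer towards the top (368,200). The selector is near (257,198), and the three bars are at (286,177). I'll zoom in next.

```bash
python3 - <<'E'
from h import *
v=load('top0')
cv2.imwrite('pics/z1.png',cv2.resize(v.im[135:245,195:330],None,fx=5.5,fy=5.4,interpolation=cv2.INTER_CUBIC))
cv2.imwrite('pics/z2.png',cv2.resize(v.im[180:260,330:430],None,fx=7,fy=7,interpolation=cv2.INTER_CUBIC))
P=cloud(v)
for n,uv in dict(jar=(295,249),big=(344,178),panel=(240,160),panel2=(300,215),handle=(371,235),hn=(368,203),shaft=(257,199)).items(): print(n,P[uv[1],uv[0]].round(3))
# panel plane from marks ring area
m=np.zeros(v.d.shape,bool); m[145:235,205:320]=1
Q=P[m]; Q=Q[(Q[:,2]>0.05)&(Q[:,2]<0.16)]
for i in range(6):
    c=Q.mean(0) if i==0 else Q[k].mean(0); n=np.linalg.svd((Q if i==0 else Q[k])-c,full_matrices=False)[2][2]; r=(Q-c)@n; k=abs(r)<(.01 if i<2 else .004)
n*=np.sign(n[2]);print(c,n,k.sum(),len(Q),np.degrees(np.arccos(n[2])),np.arctan2(n[1],n[0]), r[k].std())
E
```

```text
jar [ 0.448 -0.01   0.087]
big [ 0.643 -0.14   0.058]
panel [0.665 0.132 0.139]
panel2 [ 0.536 -0.022  0.084]
handle [ 0.491 -0.21   0.058]
hn [ 0.574 -0.201  0.067]
shaft [0.568 0.087 0.128]
[0.60099286 0.08102624 0.1083642 ] [-0.4834861   0.10807519  0.86865467] 7012 8283 29.69732184930774 2.921674773352489 0.0018636181823949592
```

View pics/z1.png

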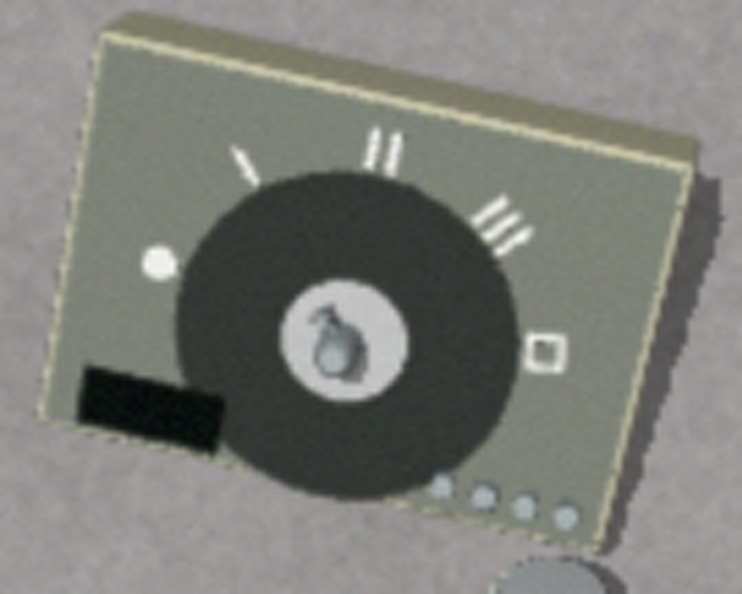

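View pics/z2.png

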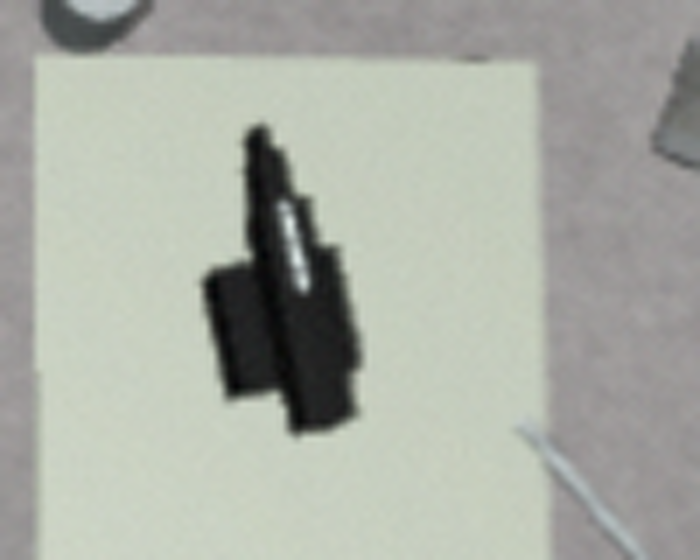

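The top view puts the key near one bar: in the zoom it runs from (345,345) to (318,315). The handle stands upright with its pointer up and slightly left. Next I'll measure both.

```bash
python3 - <<'E'
from h import *
v=load('top0')
n=np.array([-0.4835,0.108,0.8687]);c=np.array([0.60099286,0.08102624,0.1083642])
g=v.im.min(2)
m=np.zeros_like(g); m[150:235,205:320]=(g[150:235,205:320]>165)
N,l,s,ce=cv2.connectedComponentsWithStats(m)
for i in range(1,N):
    if s[i,4]>=4: print('panel blob',s[i],ce[i].round(1),onplane(v,[ce[i]],c+(n*.006 if s[i,4]>150 else 0),n)[0].round(4))
# ellipse of black disc (on panel)
sub=np.zeros_like(g); roi=v.im[155:235,215:300].max(2); sub[155:235,215:300]=(roi<75)
cn=max(cv2.findContours(sub,0,1)[0],key=cv2.contourArea); h=cv2.convexHull(cn)
print('disc',cv2.fitEllipse(h))
# handle line & silhouette
m=np.zeros_like(g); m[190:240,358:385]=(g[190:240,358:385]>110)
N,l,s,ce=cv2.connectedComponentsWithStats(m)
for i in range(1,N): 
    if s[i,4]<60: print('line',s[i],ce[i])
for z in [.072]:
    print(onplane(v,[(330+258/7,180+128/7),(330+323/7,180+425/7),(330+285/7,180+203/7),(330+305/7,180+288/7)],[0,0,z],[0,0,1]).round(4))
E
```

```text
panel blob [261 159   3   7  14] [262.2 162. ] [0.6597 0.0754 0.1418]
panel blob [265 160   3   8  15] [266.1 163.3] [0.6567 0.0657 0.1413]
panel blob [237 162   5   7  16] [239.1 165.2] [0.6537 0.1343 0.1311]
panel blob [281 171   8   9  33] [284.6 175.1] [0.6293 0.0189 0.1319]
panel blob [285 177   7   5  16] [288.2 179.1] [0.6202 0.0095 0.1279]
panel blob [221 181   6   6  31] [223.5 183.4] [0.6125 0.1756 0.103 ]
panel blob [247 187  22  22 264] [257.6 197.2] [0.5779 0.087  0.1017]
panel blob [290 197   8   7  35] [294.  200.3] [ 0.571  -0.0061  0.1025]
panel blob [254 200   3   3   8] [254.9 201.1] [0.57   0.0946 0.0894]
disc ((252.20069885253906, 198.3843536376953), (59.92796325683594, 75.54612731933594), 77.95765686035156)
line [370 209   4  13  26] [371.53846154 214.84615385]
[[ 0.5855 -0.1977  0.072 ]
 [ 0.4741 -0.2201  0.072 ]
 [ 0.5571 -0.2074  0.072 ]
 [ 0.5251 -0.2143  0.072 ]]
```

```bash
cat >> h.py <<'E'
def plan(p,Rt,nmax=0.040,amax=6.8):
    """rows to target TCP pose (world) in current tool axes"""
    s=robot.state(); R0=rot(s['eef_rot']); d=R0.inv().apply(np.array(p)-s['tcp_pos'])*1000
    w=(R0.inv()*R.from_matrix(Rt)).as_rotvec()
    k=int(np.ceil(max(np.linalg.norm(d)/1000/nmax,np.degrees(np.linalg.norm(w))/amax,1)))
    print('rows',k,'delta',d.round(1),'ang',w.round(4),'per row',(d/k).round(1),(w/k).round(4)); return k,d,w
def handleR(yaw): return R.from_euler('z',yaw).as_matrix()
FL=np.diag([-1.,1,-1])
E
python3 - <<'E'
from h import *
plan([0.55,0.2,0.28],handleR(0.05)@FL)
E
```

```text
rows 14 delta [-461.7 -290.1  -49.8] ang [-1.400e-03 -2.000e-04 -3.628e-01] per row [-33.  -20.7  -3.6] [-0.0001 -0.     -0.0259]
```

>>> {"fn": "move_arm", "kwargs": {
  "angular": [
    [0, 0, -0.03],
    [0, 0, -0.06],
    [0, 0, -0.09],
    [0, 0, -0.12],
    [0, 0, -0.15]
  ],
  "delta_pos": [
    [-33, -21, -4],
    [-66, -42, -8],
    [-99, -63, -12],
    [-132, -84, -16],
    [-165, -105, -20]
  ],
  "jaw": [0, 0, 0, 0, 0]
}}

```text
time_s: 0.57
tcp_pos: [0.3254, 0.4657, 0.2497]
eef_rot: [-0.0, 0.08, 0.997, -0.001]
contact_force: [0.5, 0.2, -0.1]
grip_width: 0.0871
```

```bash
python3 - <<'E'
from h import *
plan([0.55,0.2,0.28],handleR(0.05)@FL);print(robot.state()['joint_positions'].round(2),robot.state()['time_s'])
E
```

```text
rows 9 delta [-264.2 -226.3  -29.9] ang [-0.0018 -0.0005 -0.2111] per row [-29.4 -25.1  -3.3] [-0.0002 -0.0001 -0.0235]
[-1.02  0.14  0.01  1.63 -0.    1.37  0.4 ] 0.5667
```

>>> {"fn": "move_arm", "kwargs": {
  "angular": [
    [0, 0, -0.03],
    [0, 0, -0.06],
    [0, 0, -0.09],
    [0, 0, -0.12],
    [0, 0, -0.15]
  ],
  "delta_pos": [
    [-30, -26, -4],
    [-60, -52, -8],
    [-90, -78, -12],
    [-120, -104, -16],
    [-150, -130, -20]
  ],
  "jaw": [0, 0, 0, 0, 0]
}}

```text
time_s: 0.98
tcp_pos: [0.4535, 0.3115, 0.2701]
eef_rot: [-0.0, 0.005, 1.0, -0.001]
contact_force: [0.2, 0.7, -0.4]
grip_width: 0.0874
```

```bash
python3 - <<'E'
from h import *
plan([0.53,0.0,0.28],handleR(0.1)@FL);print(robot.state()['joint_positions'].round(2),robot.state()['time_s'])
E
```

```text
rows 9 delta [ -79.5 -310.8   -9.4] ang [-0.0016 -0.0007 -0.1095] per row [ -8.8 -34.5  -1. ] [-0.0002 -0.0001 -0.0122]
[-0.8   0.09  0.16  1.65 -0.01  1.41  0.92] 0.9833
```

>>> {"fn": "move_arm", "kwargs": {
  "angular": [
    [0, 0, -0.01],
    [0, 0, -0.02],
    [0, 0, -0.03],
    [0, 0, -0.04],
    [0, 0, -0.05]
  ],
  "delta_pos": [
    [-10, -38, -8],
    [-20, -76, -16],
    [-30, -114, -24],
    [-40, -152, -32],
    [-50, -190, -40]
  ],
  "jaw": [0, 0, 0, 0, 0]
}}

```text
time_s: 1.4
tcp_pos: [0.5016, 0.1191, 0.3106]
eef_rot: [-0.0, -0.02, 1.0, -0.001]
contact_force: [0.6, 0.1, 0.3]
grip_width: 0.0868
```

```bash
python3 - <<'E'
from h import *
v=snap('wrist','w1'); print(v.R.T, v.o); print(robot.state()['tcp_pos'],robot.state()['joint_positions'].round(2))
E
```

```text
[[-0.04020813  0.99918936 -0.00198147]
 [ 0.96978563  0.0395023   0.24073929]
 [ 0.24062241  0.00775808 -0.9705878 ]] [0.43613748 0.11642752 0.46574766]
[0.5047336  0.10880354 0.31282622] [-0.61 -0.    0.34  1.66  0.01  1.48  1.33]
```

View pics/w1.png

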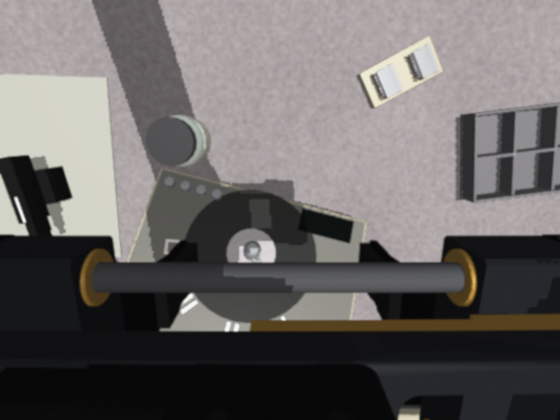

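The wrist view has the flange at (250,250), partly hidden by the gripper, so I'll move further out and look again.

>>> {"fn": "move_arm", "kwargs": {
  "angular": [
    [0, 0, 0],
    [0, 0, 0],
    [0, 0, 0],
    [0, 0, 0],
    [0, 0, 0]
  ],
  "delta_pos": [
    [-30, -5, 0],
    [-65, -10, 0],
    [-100, -15, 0],
    [-120, -20, 0],
    [-120, -20, 0]
  ],
  "jaw": [0, 0, 0, 0, 0]
}}

```text
time_s: 1.87
tcp_pos: [0.628, 0.0908, 0.3112]
eef_rot: [0.001, -0.013, 1.0, -0.004]
contact_force: [-0.8, -0.3, -0.2]
grip_width: 0.0867
```

```bash
python3 - <<'E'
from h import *
v=snap('wrist','w2'); print(robot.state()['tcp_pos'],robot.state()['time_s'])
E
```

```text
[0.62623952 0.09145044 0.31155764] 1.9167
```

View pics/w2.png

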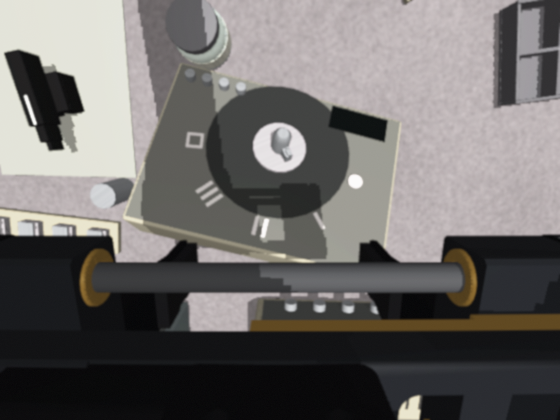

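The wrist view now shows the flange at (279,147), with the key pointing down-right towards one bar at (319,218). The three bars are at (209,193), and the handle is at (38,100).

```bash
python3 - <<'E'
from h import *
v=load('w2')
P=cloud(v)
m=np.zeros(v.d.shape,bool); m[75:230,135:390]=1
Q=P[m]; Q=Q[(Q[:,2]>0.05)&(Q[:,2]<0.17)&(np.isfinite(Q[:,0]))]
k=np.ones(len(Q),bool)
for i in range(8):
    c=Q[k].mean(0); n=np.linalg.svd(Q[k]-c,full_matrices=False)[2][2]; r=(Q-c)@n; k=abs(r)<(.01 if i<2 else .003)
n*=np.sign(n[2]);print(c,n,k.sum(),len(Q),np.degrees(np.arccos(n[2])),np.arctan2(n[1],n[0]),r[k].std())
# impose 30deg
yaw=np.arctan2(n[1],n[0])
g=v.im.min(2).astype(int); 
roi=np.zeros_like(v.im[:,:,0]); roi[115:180,245:315]=(g[115:180,245:315]>150)
cn=max(cv2.findContours(roi,0,1)[0],key=cv2.contourArea); e=cv2.fitEllipse(cv2.convexHull(cn)); print('flange',e)
F=onplane(v,[e[0]],c+n*.006,n)[0]; print('seat',F)
np.savez('pl.npz',c=c,n=n,F=F)
cv2.imwrite('pics/z3.png',cv2.resize(v.im[70:240,170:370],None,fx=3.9,fy=3.5,interpolation=cv2.INTER_CUBIC))
cv2.imwrite('pics/z4.png',cv2.resize(v.im[110:185,240:320],None,fx=8,fy=8,interpolation=cv2.INTER_CUBIC))
E
```

```text
[0.59269316 0.07134442 0.10623113] [-0.48483733  0.10920255  0.86776009] 31166 33705 29.800618855003343 2.920054130238871 0.0008384995337426907
flange ((279.02276611328125, 146.95655822753906), (48.55067825317383, 53.29749298095703), 108.59090423583984)
seat [0.57682908 0.08838803 0.10213702]
```

View pics/z3.png

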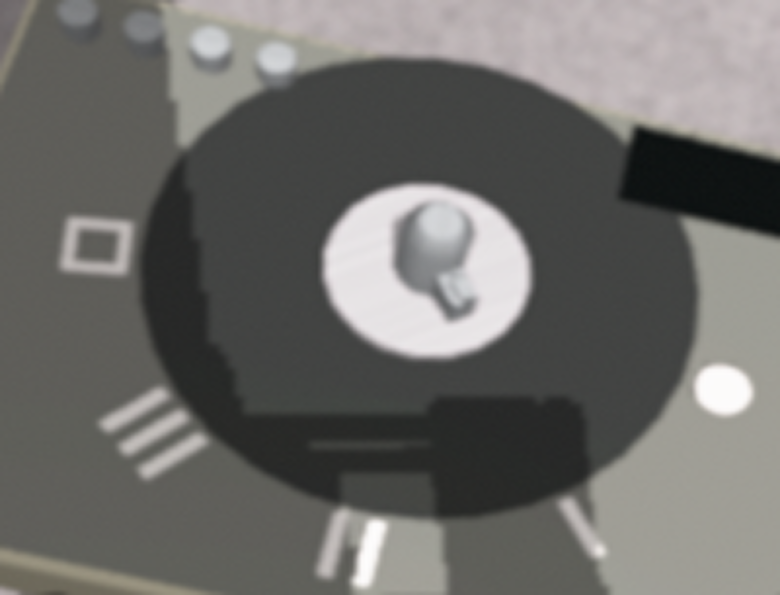

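View pics/z4.png

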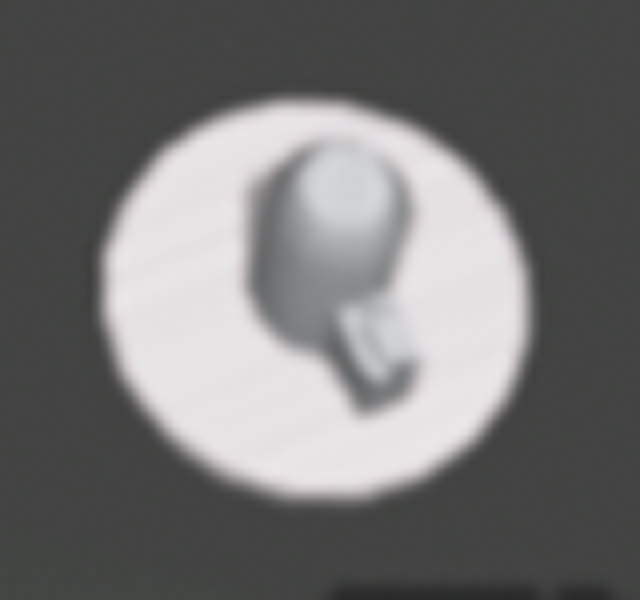

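```bash
python3 - <<'E'
from h import *
v=load('w2'); d=np.load('pl.npz'); c,n,F=d['c'],d['n'],d['F']
ya=np.arctan2(n[1],n[0]); n=np.array([.5*np.cos(ya),.5*np.sin(ya),np.sqrt(.75)])
up=np.array([0,0,1])-n[2]*n; up/=np.linalg.norm(up); rt=np.cross(up,n) # right when looking onto the panel
print('up',up,'rt',rt)
fp=lambda p,fx,fy,x0,y0:(x0+p[0]/fx,y0+p[1]/fy)
for vv,pts in ((v,dict(disc=fp((723,390),3.9,3.5,170,70),sq=fp((97,247),3.9,3.5,170,70),three=fp((155,433),3.9,3.5,170,70),two=fp((355,548),3.9,3.5,170,70))),
  (load('top0'),dict(disc=(223.5,183.4),three=(195+502/5.5,135+226/5.4),one=(239.1,165.2),two=(264.2,162.7),sq=(294,200.3)))):
  for k,p in pts.items():
    X=onplane(vv,[p],c,n)[0]-(F-n*.006); print(k,np.linalg.norm(X).round(4),np.arctan2(X@rt,X@up).round(3))
for h,p in ((.0165,(390,330)),(.0,(372,413)),(.016,(395,345))):
    X=onplane(v,[fp(p,8,8,240,110)],F+n*h,n)[0]-F; print('key',h,np.linalg.norm(X),np.arctan2(X@rt,X@up))
print('tip pred',(proj(v,[F+n*.03])[0]-[240,110])*8, 'key pred', (proj(v,[F+n*.0165+.018*(up*np.cos(a)+rt*np.sin(a)) for a in (-.698,-.6,-.8)])-[240,110])*8)
np.savez('pl.npz',c=c,n=n,F=F,up=up,rt=rt)
# handle in wrist view
cv2.imwrite('pics/z5.png',cv2.resize(v.im[40:170,0:100],None,fx=6,fy=4.6,interpolation=cv2.INTER_CUBIC))
E
```

```text
up [ 0.84486021 -0.19029246  0.5       ] rt [-0.21973081 -0.97556054  0.        ]
disc 0.0946 -1.414
sq 0.0932 1.41
three 0.0921 0.702
two 0.0919 -0.018
disc 0.094 -1.418
three 0.0927 0.725
one 0.0938 -0.713
two 0.0921 -0.001
sq 0.0945 1.426
key 0.0165 0.02251138271265171 -0.8000043582912597
key 0.0 0.01917748878728742 -0.6666737428755212
key 0.016 0.023559732204714797 -0.7752688703625766
tip pred [339.65560106 188.37649484] key pred [[389.3779113  351.94964844]
 [377.37584996 356.44084647]
 [401.19474026 346.12472969]]
```

```bash
python3 - <<'E'
from h import *
k=plan([0.505,-0.14,0.31],handleR(0.15)@FL)
E
```

```text
rows 7 delta [ 127.4 -228.1    3.2] ang [-0.0081  0.0007 -0.123 ] per row [ 18.2 -32.6   0.5] [-0.0012  0.0001 -0.0176]
```

Seat, plane and key agree between the two views to about 1 mm, and the key is at one bar (-0.70). Next is the handle.

>>> {"fn": "move_arm", "kwargs": {
  "angular": [
    [0, 0, -0.02],
    [0, 0, -0.04],
    [0, 0, -0.06],
    [0, 0, -0.08],
    [0, 0, -0.1]
  ],
  "delta_pos": [
    [8, -38, 0],
    [16, -76, 0],
    [24, -114, 0],
    [32, -152, 0],
    [40, -190, 0]
  ],
  "jaw": [0, 0, 0, 0, 0]
}}

```text
time_s: 2.33
tcp_pos: [0.5899, -0.1002, 0.3132]
eef_rot: [0.0, -0.065, 0.998, -0.003]
contact_force: [0.4, -0.3, -0.5]
grip_width: 0.0871
```

>>> {"fn": "move_arm", "kwargs": {
  "angular": [
    [0, 0, -0.02],
    [0, 0, -0.04],
    [0, 0, -0.06],
    [0, 0, -0.06]
  ],
  "delta_pos": [
    [4, -38, 0],
    [8, -76, 0],
    [12, -110, 0],
    [12, -110, 0]
  ],
  "jaw": [0, 0, 0, 0]
}}

```text
time_s: 2.67
tcp_pos: [0.5888, -0.2197, 0.3144]
eef_rot: [-0.0, -0.089, 0.996, -0.006]
contact_force: [-1.8, -0.7, 0.1]
grip_width: 0.0873
```

```bash
python3 - <<'E'
from h import *
s=robot.state();v=snap('wrist','w3'); print(s['tcp_pos'],s['time_s'],s['joint_positions'].round(2))
cv2.imwrite('pics/z6.png',cv2.resize(v.im[0:240,130:430],None,fx=2.6,fy=2.5,interpolation=cv2.INTER_CUBIC))
E
```

```text
[ 0.58883533 -0.21970929  0.3144276 ] 2.6667 [-0.15  0.27  0.57  1.4  -0.13  1.51  2.17]
```

View pics/z6.png

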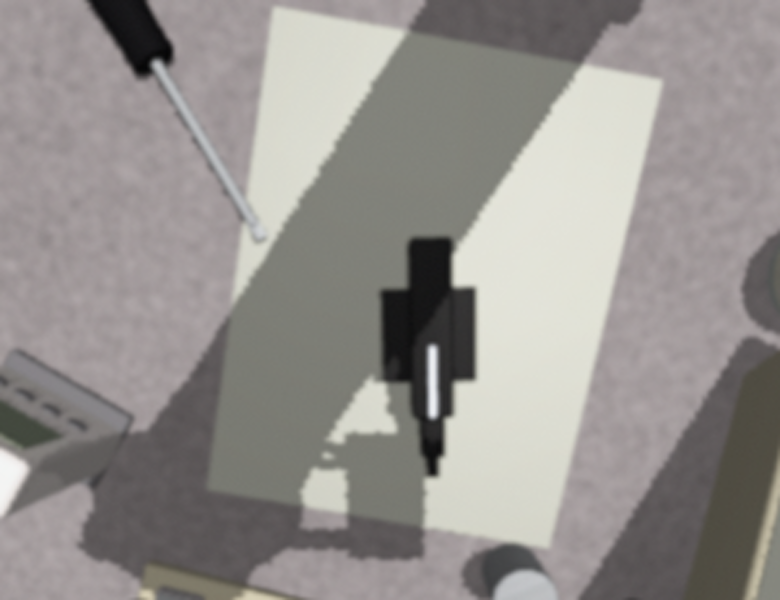

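The handle sits straight in this view: bar tail at zoom (430,238), nose tip at (433,475), white line along column 432.

```bash
python3 - <<'E'
from h import *
v=load('w3')
f=lambda pts:[(130+x/2.6-.3,y/2.5-.3) for x,y in pts]
A=onplane(v,f([(409,238),(452,238),(413,415),(451,415),(433,475)]),[0,0,.072],[0,0,1]);print(A.round(4))
B=onplane(v,f([(382,289),(475,288),(382,380),(475,380)]),[0,0,.038],[0,0,1]);print(B.round(4), B.mean(0))
tail=A[:2].mean(0);print('tail',tail,'w',np.linalg.norm(A[0]-A[1]))
g=v.im.min(2); m=np.zeros_like(g); m[130:175,285:305]=g[130:175,285:305]>110
ys,xs=np.nonzero(m); vx,vy,x0,y0=cv2.fitLine(np.c_[xs,ys].astype(np.float32),2,0,.01,.01).ravel(); 
L=onplane(v,[(x0-8*vx,y0-8*vy),(x0+8*vx,y0+8*vy)],[0,0,.072],[0,0,1]);d=L[1]-L[0]; print('line heading',np.arctan2(d[1],d[0])%np.pi,L)
for p,q in ((A[0],A[2]),(A[1],A[3]),(B[0],B[2]),(B[1],B[3]),(tail,A[4])): d=q-p; print(np.arctan2(d[1],d[0]),np.linalg.norm(d))
h=.205;u=np.array([np.cos(h),np.sin(h),0]);print('origin est',tail+.045*u, A[4]-.071*u, A[2:4].mean(0)-.04*u,B.mean(0))
E
```

```text
[[ 0.4784 -0.232   0.072 ]
 [ 0.475  -0.2129  0.072 ]
 [ 0.5593 -0.215   0.072 ]
 [ 0.5561 -0.1972  0.072 ]
 [ 0.587  -0.1999  0.072 ]]
[[ 0.5014 -0.2408  0.038 ]
 [ 0.4928 -0.1954  0.038 ]
 [ 0.547  -0.2326  0.038 ]
 [ 0.5386 -0.186   0.038 ]] [ 0.51994103 -0.21372531  0.038     ]
tail [ 0.47670584 -0.22242445  0.072     ] w 0.019397054233940524
line heading 0.08905345348119287 [[ 0.55893079 -0.20782453  0.072     ]
 [ 0.53961707 -0.20954904  0.072     ]]
0.20723679205106527 0.08267130785354446
0.1905151347100897 0.08260273563643225
0.1767660465956692 0.04631350737858491
0.20267417808271257 0.04677177009452544
0.2010739216141739 0.112584445508966
origin est [ 0.52076359 -0.21326393  0.072     ] [ 0.51750868 -0.21439216  0.072     ] [ 0.5185487  -0.21424103  0.072     ] [ 0.51994103 -0.21372531  0.038     ]
```

```bash
python3 - <<'E'
from h import *
plan([0.519,-0.2135,0.14],handleR(0.2)@FL)
plan([0.519,-0.2135,0.05],handleR(0.2)@FL)
E
```

```text
rows 5 delta [ 69.3  16.1 174.2] ang [-0.0083 -0.0007 -0.0187] per row [13.9  3.2 34.8] [-0.0017 -0.0001 -0.0037]
rows 7 delta [ 69.2  16.9 264.2] ang [-0.0083 -0.0007 -0.0187] per row [ 9.9  2.4 37.7] [-0.0012 -0.0001 -0.0027]
```

>>> {"fn": "move_arm", "kwargs": {
  "angular": [
    [-0.002, 0, -0.005],
    [-0.004, 0, -0.01],
    [-0.006, 0, -0.015],
    [-0.008, 0, -0.019],
    [-0.008, 0, -0.019]
  ],
  "delta_pos": [
    [17, 4, 40],
    [35, 8, 80],
    [52, 12, 120],
    [69, 16, 155],
    [69, 16, 174]
  ],
  "jaw": [0, 0, 0, 0, 0]
}}

```text
time_s: 3.13
tcp_pos: [0.514, -0.2107, 0.1362]
eef_rot: [-0.003, -0.1, 0.995, 0.002]
contact_force: [0.1, 0.9, -0.6]
grip_width: 0.0871
```

```bash
python3 - <<'E'
from h import *
plan([0.519,-0.2135,0.05],handleR(0.2)@FL)
E
```

```text
rows 3 delta [-4.9 -4.2 86.2] ang [ 0.0051 -0.0061  0.0008] per row [-1.6 -1.4 28.7] [ 0.0017 -0.002   0.0003]
```

>>> {"fn": "move_arm", "kwargs": {
  "angular": [
    [0.003, -0.003, 0],
    [0.005, -0.006, 0],
    [0.005, -0.006, 0],
    [0.005, -0.006, 0],
    [0.005, -0.006, 0]
  ],
  "delta_pos": [
    [-3, -2, 25],
    [-5, -4, 50],
    [-5, -4, 75],
    [-5, -4, 86],
    [-5, -4, 86]
  ],
  "jaw": [0, 0, 0, 0, 0]
}}

```text
time_s: 3.55
tcp_pos: [0.517, -0.2106, 0.0477]
eef_rot: [-0.003, -0.101, 0.995, 0.001]
contact_force: [-1.6, 0.1, -0.4]
grip_width: 0.087
```

```bash
python3 - <<'E'
from h import *
plan([0.519,-0.2135,0.05],handleR(0.2)@FL);v=snap('wrist','w4');P=cloud(v)
E
```

```text
rows 1 delta [-1.4 -3.2 -2.4] ang [ 0.0035 -0.0048  0.0026] per row [-1.4 -3.2 -2.4] [ 0.0035 -0.0048  0.0026]
```

View pics/w4.png

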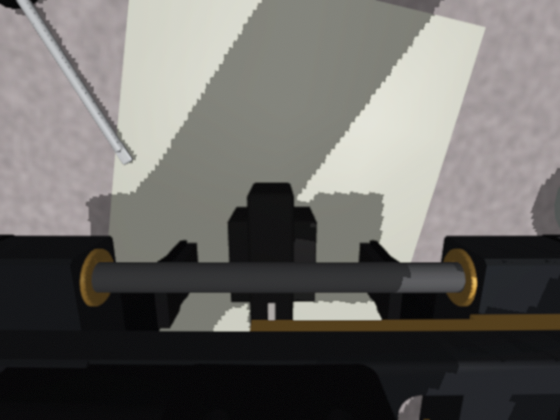

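The bar sits between the fingers near (271,245) and is aligned with the jaws. I'll correct the small offset, then close.

>>> {"fn": "move_arm", "kwargs": {
  "angular": [
    [0.004, -0.005, 0.003],
    [0.004, -0.005, 0.003]
  ],
  "delta_pos": [
    [-2, -3, -2],
    [-2, -3, -2]
  ],
  "jaw": [0, 0]
}}

```text
time_s: 3.77
tcp_pos: [0.5228, -0.2144, 0.0537]
eef_rot: [0.004, -0.1, 0.995, -0.002]
contact_force: [-0.1, -0.2, -0.0]
grip_width: 0.0869
```

>>> {"fn": "move_arm", "kwargs": {
  "angular": [
    [0, 0, 0],
    [0, 0, 0],
    [0, 0, 0],
    [0, 0, 0],
    [0, 0, 0]
  ],
  "delta_pos": [
    [0, 0, 0],
    [0, 0, 0],
    [0, 0, 0],
    [0, 0, 0],
    [0, 0, 0]
  ],
  "jaw": [0.5, 0.8, 1, 1, 1],
  "squeeze": 35
}}

```text
time_s: 4.18
tcp_pos: [0.5228, -0.2145, 0.0539]
eef_rot: [0.004, -0.1, 0.995, -0.002]
contact_force: [0.0, 0.4, 1.0]
grip_width: 0.0613
```

>>> {"fn": "move_arm", "kwargs": {
  "angular": [
    [0, 0, 0],
    [0, 0, 0],
    [0, 0, 0],
    [0, 0, 0],
    [0, 0, 0]
  ],
  "delta_pos": [
    [0, 0, 0],
    [0, 0, 0],
    [0, 0, 0],
    [0, 0, 0],
    [0, 0, 0]
  ],
  "jaw": [1, 1, 1, 1, 1]
}}

```text
time_s: 4.6
tcp_pos: [0.5228, -0.2144, 0.0538]
eef_rot: [0.004, -0.1, 0.995, -0.002]
contact_force: [0.2, -0.1, -0.5]
grip_width: 0.0284
```

```bash
python3 - <<'E'
from h import *
plan([0.519,-0.2135,0.05],handleR(0.2)@FL);print(robot.state()['tcp_pos'],robot.state()['joint_positions'].round(2))
E
```

```text
rows 1 delta [3.6 1.7 3.8] ang [-0.0038  0.0068 -0.0006] per row [3.6 1.7 3.8] [-0.0038  0.0068 -0.0006]
[ 0.52280971 -0.21443896  0.05382626] [-0.12  0.32  0.54  1.88 -0.2   0.98  2.27]
```

>>> {"fn": "move_arm", "kwargs": {
  "angular": [
    [-0.004, 0.007, 0],
    [-0.004, 0.007, 0],
    [-0.004, 0.007, 0],
    [-0.004, 0.007, 0]
  ],
  "delta_pos": [
    [3.5, 1.5, 4],
    [3.5, 1.5, 4],
    [3.5, 1.5, 4],
    [3.5, 1.5, 4]
  ],
  "jaw": [0.65, 0.65, 0.65, 0.65]
}}

```text
time_s: 4.93
tcp_pos: [0.519, -0.2137, 0.0497]
eef_rot: [-0.0, -0.1, 0.995, 0.0]
contact_force: [-0.5, 0.1, 0.3]
grip_width: 0.0306
```

```bash
python3 - <<'E'
from h import *
plan([0.519,-0.2135,0.05],handleR(0.2)@FL);print(robot.state()['grip_width'])
E
```

```text
rows 1 delta [-0.   0.2 -0.3] ang [ 0.0003 -0.0004 -0.0007] per row [-0.   0.2 -0.3] [ 0.0003 -0.0004 -0.0007]
0.03061813317323599
```

>>> {"fn": "move_arm", "kwargs": {
  "angular": [
    [0, 0, 0],
    [0, 0, 0],
    [0, 0, 0],
    [0, 0, 0],
    [0, 0, 0]
  ],
  "delta_pos": [
    [0, 0, 0],
    [0, 0, 0],
    [0, 0, 0],
    [0, 0, 0],
    [0, 0, 0]
  ],
  "jaw": [1, 1, 1, 1, 1],
  "squeeze": 40
}}

```text
time_s: 5.35
tcp_pos: [0.5191, -0.2137, 0.0497]
eef_rot: [-0.0, -0.1, 0.995, 0.0]
contact_force: [-0.2, -0.2, -0.0]
grip_width: 0.0198
```

>>> {"fn": "move_arm", "kwargs": {
  "angular": [
    [0, 0, 0],
    [0, 0, 0],
    [0, 0, 0]
  ],
  "delta_pos": [
    [0, 0, -20],
    [0, 0, -50],
    [0, 0, -90]
  ],
  "jaw": [1, 1, 1]
}}

```text
time_s: 5.6
tcp_pos: [0.5165, -0.2128, 0.1377]
eef_rot: [-0.004, -0.099, 0.995, 0.001]
contact_force: [0.6, -0.7, -1.5]
grip_width: 0.0196
```

```bash
python3 - <<'E'
from h import *
s=robot.state();print(s['tcp_pos'],s['grip_width'],s['contact_force'])
v=snap('scene','s1');v=snap('wrist','w5')
E
```

```text
[ 0.51653982 -0.21275313  0.13770653] 0.019628898818586923 [ 0.5849225  -0.71582733 -1.53218434]
```

View pics/w5.png

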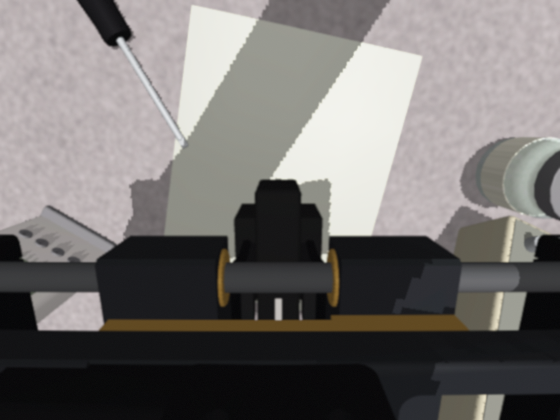

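View pics/s1.png

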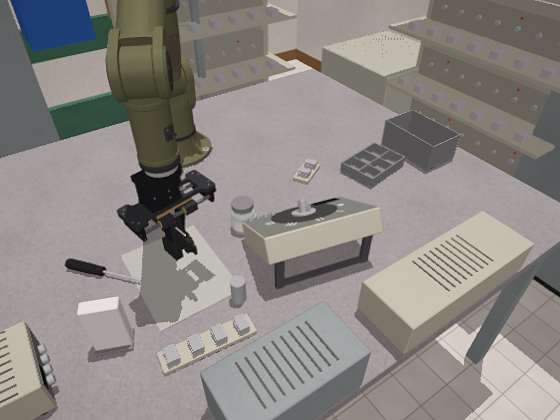

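The lift worked: the handle is held, opening 19.6 mm, bar tail edge at (278,182) in the wrist view. Next I'll check where it sits in the jaws and plan the approach.

```bash
python3 - <<'E'
from h import *
v=load('w5'); s=robot.state(); T=rot(s['eef_rot']).as_matrix(); p=s['tcp_pos']
# tail corners measured
g=v.im.max(2)
cv2.imwrite('pics/z7.png',cv2.resize(v.im[170:260,220:340],None,fx=6,fy=6,interpolation=cv2.INTER_CUBIC))
for x,y,z in ((45,10,-22.3),(45,-10,-22.3),(24,24,11.7),(24,-24,11.7),(45,10,11.7),(45,-10,11.7)):
    q=proj(v,[p+T@np.array([x,y,z])/1000])[0]; print((x,y,z),q.round(1),((q-[220,170])*6).round(0))
d=np.load('pl.npz');n,F,up,rt=d['n'],d['F'],d['up'],d['rt']
a=-.698;hx=up*np.cos(a)+rt*np.sin(a);RH=np.c_[hx,np.cross(n,hx),n];np.save('RH.npy',RH)
print('pre');plan(F+n*(.0497+.07),RH@FL);print(F+n*.12, (RH@FL).round(3))
plan([.50,-.05,.30],RH@FL)
E
```

```text
(45, 10, -22.3) [301.2 186. ] [487.  96.]
(45, -10, -22.3) [254.1 186. ] [205.  96.]
(24, 24, 11.7) [321.8 214.5] [611. 267.]
(24, -24, 11.7) [233.5 214.6] [ 81. 268.]
(45, 10, 11.7) [296.6 176. ] [459.  36.]
(45, -10, 11.7) [258.7 176. ] [232.  36.]
pre
rows 9 delta [-58.9 311.4 -60.8] ang [ 0.273  -0.4363 -0.2713] per row [-6.5 34.6 -6.8] [ 0.0303 -0.0485 -0.0301]
[0.51829545 0.10157188 0.20606007] [[-0.788 -0.375  0.488]
 [-0.481  0.87  -0.11 ]
 [-0.383 -0.321 -0.866]]
rows 6 delta [ -11.8  166.1 -154.8] ang [ 0.273  -0.4363 -0.2713] per row [ -2.   27.7 -25.8] [ 0.0455 -0.0727 -0.0452]
```

View pics/z7.png

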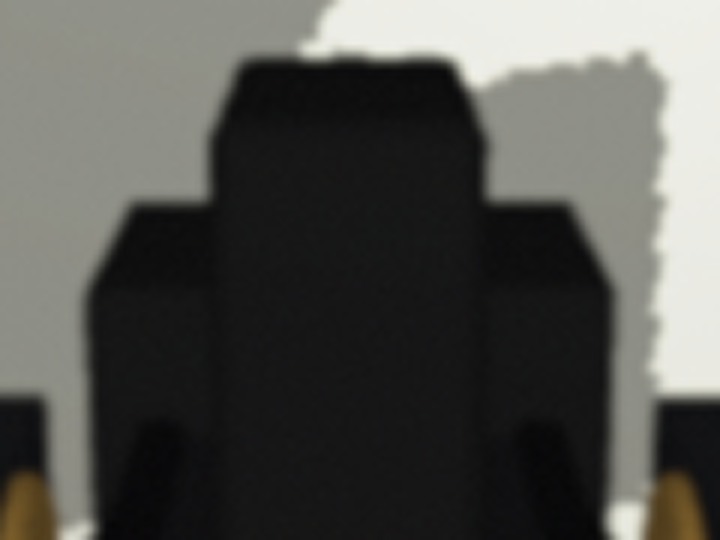

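```bash
python3 - <<'E'
from h import *
s0=robot.state();v=snap('wrist','w6'); s=robot.state(); T=rot(s0['eef_rot']).as_matrix(); p=s0['tcp_pos'];print(p,s['tcp_pos'])
cv2.imwrite('pics/z8.png',cv2.resize(v.im[170:260,220:340],None,fx=6,fy=6,interpolation=cv2.INTER_CUBIC))
for x,y,z in ((45,10,-22.3),(45,-10,-22.3),(24,24,11.7),(24,-24,11.7),(45,10,11.7),(45,-10,11.7)):
    q=proj(v,[p+T@np.array([x,y,z])/1000])[0]; print((x,y,z),q.round(1),((q-[220,170])*6).round(0))
print('cam in tool',T.T@(v.o-p)); w=load('wrist0'); 
E
```

```text
[ 0.52290551 -0.21553897  0.14581136] [ 0.52131049 -0.21459811  0.14290942]
(45, 10, -22.3) [302.5 185.1] [495.  91.]
(45, -10, -22.3) [254.7 185.2] [208.  91.]
(24, 24, 11.7) [323.2 214.1] [619. 265.]
(24, -24, 11.7) [233.8 214.2] [ 83. 265.]
(45, 10, 11.7) [297.7 175. ] [466.  30.]
(45, -10, 11.7) [259.3 175.1] [236.  30.]
cam in tool [ 0.06572793 -0.00021667 -0.15505407]
```

View pics/z8.png

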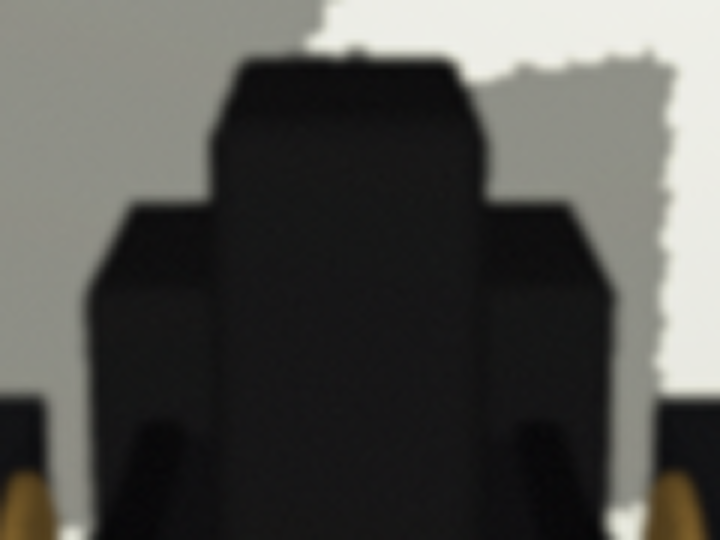

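```bash
python3 - <<'E'
from h import *
v=load('w6'); P=cloud(v)
# camera in tool frame fixed: use p consistent with v
p=np.array([0.52290551,-0.21553897,0.14581136]);T=rot(robot.state()['eef_rot']).as_matrix()
for u,w in ((278,183),(278,188),(278,195),(278,205),(278,215),(278,225),(262,205),(294,205),(240,222),(315,222),(240,230),(315,230),(240,212),(315,212)):
    print((u,w),((P[w-1:w+2,u-1:u+2].reshape(-1,3).mean(0)-p)@T*1000).round(1))
v=load('w3');P=cloud(v)
for x,y in((430,260),(430,300),(395,340),(465,340),(600,200)): 
    u,w=int(130+x/2.6),int(y/2.5); print(P[w,u].round(4))
v=load('w2');P=cloud(v)
for u,w in ((300,60),(60,30)): print(P[w,u].round(4))
E
```

```text
(278, 183) [43.7 -0.2 -6.9]
(278, 188) [ 43.6  -0.2 -20.4]
(278, 195) [ 41.1  -0.2 -23.1]
(278, 205) [ 36.8  -0.2 -23. ]
(278, 215) [ 32.5  -0.2 -23.4]
(278, 225) [ 28.   -0.2 -23.1]
(262, 205) [ 36.8  -6.9 -22.9]
(294, 205) [ 36.8   6.6 -22.9]
(240, 222) [ 19.8 -20.7  11. ]
(315, 222) [19.8 19.6 11. ]
(240, 230) [ 15.4 -20.9  10.9]
(315, 230) [15.3 19.7 11. ]
(240, 212) [ 22.4 -22.   22.8]
(315, 212) [22.6 20.7 22.1]
[ 0.4869 -0.2209  0.0736]
[ 0.5046 -0.2174  0.0718]
[ 0.526  -0.2306  0.0397]
[ 0.5198 -0.196   0.0406]
[ 0.4341 -0.1382  0.0037]
[0.4658 0.113  0.0007]
[ 0.4357 -0.206   0.0037]
```

```bash
cat >> h.py <<'E'
def tgt(h,a=-.698,dx=-.001):
    d=np.load('pl.npz');n,up,rt=d['n'],d['up'],d['rt'];F=np.array([.5773,.0878,.1020])
    hx=up*np.cos(a)+rt*np.sin(a);RH=np.c_[hx,np.cross(n,hx),n]
    return F+n*(.0497+h)+hx*dx, RH@FL
E
python3 - <<'E'
from h import *
p,T=tgt(.07); print(p)
plan([.50,-.04,.29],T)
s=robot.state();R0=rot(s['eef_rot']).inv();print(R0.apply(p-s['tcp_pos'])*1000)
E
```

```text
[0.51812421 0.1004697  0.20528018]
rows 6 delta [ -14.6  175.  -147.4] ang [ 0.2757 -0.4397 -0.271 ] per row [ -2.4  29.2 -24.6] [ 0.0459 -0.0733 -0.0452]
[-59.64115618 309.31647584 -62.72350871]
```

>>> {"fn": "move_arm", "kwargs": {
  "angular": [
    [0.03, -0.04, -0.03],
    [0.07, -0.11, -0.07],
    [0.11, -0.18, -0.11],
    [0.15, -0.25, -0.15],
    [0.19, -0.31, -0.19]
  ],
  "delta_pos": [
    [0, 10, -35],
    [-3, 38, -65],
    [-6, 66, -95],
    [-9, 95, -120],
    [-12, 125, -140]
  ],
  "jaw": [1, 1, 1, 1, 1]
}}

```text
time_s: 6.17
tcp_pos: [0.5067, -0.0887, 0.2828]
eef_rot: [0.166, -0.191, 0.964, -0.08]
contact_force: [-40.5, 20.0, 48.2]
grip_width: 0.0199
```

```bash
python3 - <<'E'
from h import *
p,T=tgt(.08); plan(p,T); print(robot.state()['joint_positions'].round(2),robot.state()['grip_width'])
E
```

```text
rows 6 delta [-61.  186.6  49.2] ang [ 0.0845 -0.1287 -0.0815] per row [-10.2  31.1   8.2] [ 0.0141 -0.0214 -0.0136]
[-0.32 -0.3   0.32  2.01  0.21  1.07  1.9 ] 0.01991712828285338
```

```bash
python3 - <<'E'
from h import *
s=robot.state();print(s['joint_positions'],s['joint_vel'],s['contact_force'],s['time_s'],s['tcp_pos']);v=snap('scene','s2');s=robot.state();print(s['joint_positions'],s['contact_force'],s['joint_torque'].round(1),s['tcp_pos'])
E
```

```text
[-0.32361125 -0.30222602  0.3238917   2.00762188  0.21091389  1.06785109
  1.89735087] [ 0.0526573  -0.07252968 -0.96505102  0.04507655  0.44952518  0.34664638
 -0.81785739] [-40.548531    20.01287626  48.19452712] 6.1667 [ 0.50670029 -0.08866301  0.28284375]
[-0.32573376 -0.29915042  0.3099323   2.01052033  0.20891047  1.06567124
  1.89435012] [-1.30764574  8.95769706 -5.21010886] [ 10.5 -31.8   8.5 -36.4   3.6  -0.7  -0.1] [ 0.50737013 -0.07989259  0.28075278]
```

View pics/s2.png

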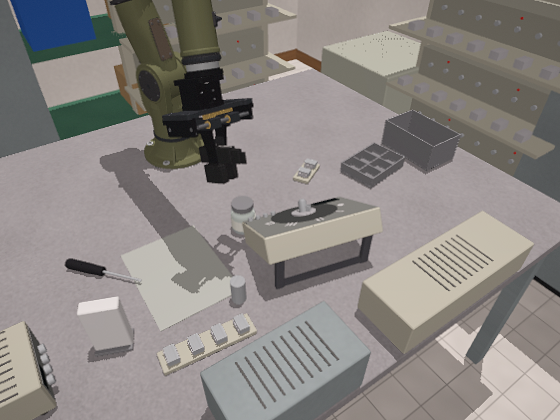

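```bash
python3 - <<'E'
from h import *
rt=np.load('pl.npz')['rt']
p,T=tgt(.055); plan(p+rt*.1,T); print((p+rt*.1).round(3),robot.state()['tcp_pos'])
plan(p,T)
E
```

```text
rows 4 delta [-4.3 94.5 74. ] ang [ 0.0883 -0.1277 -0.0689] per row [-1.1 23.6 18.5] [ 0.0221 -0.0319 -0.0172]
[0.503 0.001 0.192] [ 0.50737013 -0.07989259  0.28075278]
rows 6 delta [-63.1 175.4  73.1] ang [ 0.0883 -0.1277 -0.0689] per row [-10.5  29.2  12.2] [ 0.0147 -0.0213 -0.0115]
```

>>> {"fn": "move_arm", "kwargs": {
  "angular": [
    [0, 0, 0],
    [0, 0, 0],
    [0.02, -0.03, -0.02],
    [0.04, -0.06, -0.04]
  ],
  "delta_pos": [
    [-5, 15, 20],
    [-5, 38, 40],
    [-5, 62, 58],
    [-5, 80, 70]
  ],
  "jaw": [1, 1, 1, 1]
}}

```text
time_s: 6.55
tcp_pos: [0.5057, -0.0096, 0.195]
eef_rot: [0.194, -0.217, 0.952, -0.096]
contact_force: [0.6, 0.7, -2.6]
grip_width: 0.0198
```

```bash
python3 - <<'E'
from h import *
p,T=tgt(.055); plan(p,T); s=robot.state();print(s['joint_positions'].round(3),s['tcp_pos'])
E
```

```text
rows 3 delta [-64.4  89.5  -0.1] ang [ 0.0511 -0.0712 -0.0262] per row [-21.5  29.8  -0. ] [ 0.017  -0.0237 -0.0087]
[-0.333 -0.28   0.16   2.199  0.287  0.833  1.697] [ 0.50568475 -0.00964583  0.19496904]
```

>>> {"fn": "move_arm", "kwargs": {
  "angular": [
    [0, 0, 0],
    [0.01, -0.01, 0],
    [0.02, -0.03, -0.01],
    [0.03, -0.05, -0.02]
  ],
  "delta_pos": [
    [-16, 15, 0],
    [-32, 38, 0],
    [-48, 60, 0],
    [-60, 78, 0]
  ],
  "jaw": [1, 1, 1, 1]
}}

```text
time_s: 6.88
tcp_pos: [0.5252, 0.0885, 0.1917]
eef_rot: [0.219, -0.227, 0.943, -0.106]
contact_force: [1.2, 0.1, -1.8]
grip_width: 0.0197
```

```bash
python3 - <<'E'
from h import *
p,T=tgt(.05); plan(p,T); s=robot.state();print(s['joint_positions'].round(3),s['tcp_pos'])
E
```

```text
rows 1 delta [-5.4  8.6  3.5] ang [ 0.0225 -0.0226 -0.0045] per row [-5.4  8.6  3.5] [ 0.0225 -0.0226 -0.0045]
[-0.385 -0.202 -0.017  2.17   0.386  0.801  1.422] [0.5251838  0.08849772 0.19167164]
```

Good. Joint 2 is now clear of its limit. I'll settle at a 50 mm standoff and check.

>>> {"fn": "move_arm", "kwargs": {
  "angular": [
    [0.015, -0.015, 0],
    [0.02, -0.02, -0.005],
    [0.02, -0.02, -0.005],
    [0.02, -0.02, -0.005],
    [0.02, -0.02, -0.005]
  ],
  "delta_pos": [
    [-3, 4, 2],
    [-5, 8, 3],
    [-5, 8, 3],
    [-5, 8, 3],
    [-5, 8, 3]
  ],
  "jaw": [1, 1, 1, 1, 1]
}}

```text
time_s: 7.3
tcp_pos: [0.5274, 0.0963, 0.1881]
eef_rot: [0.23, -0.228, 0.939, -0.114]
contact_force: [-0.1, -0.0, -2.3]
grip_width: 0.0196
```

```bash
python3 - <<'E'
from h import *
p,T=tgt(.045); plan(p,T); s=robot.state();print(s['joint_positions'].round(3),s['contact_force'])
for n in('scene','top','wrist'): snap(n,n+'3')
a=load('scene3').im[150:270,200:400]; b=load('wrist3').im[0:260,120:440]
c=load('top3').im[130:250,190:330]
cv2.imwrite('pics/c3.png',np.hstack([cv2.resize(a,(400,300),interpolation=2),cv2.resize(b,(390,300),interpolation=2)]))
plan(p,T)
E
```

```text
rows 1 delta [-1.3  1.6  5.1] ang [ 0.0022 -0.0042 -0.0009] per row [-1.3  1.6  5.1] [ 0.0022 -0.0042 -0.0009]
[-0.387 -0.197 -0.045  2.183  0.433  0.779  1.36 ] [-0.09961559 -0.02984254 -2.33686954]
rows 1 delta [-0.6  1.6  5.5] ang [ 0.0021 -0.0028 -0.0011] per row [-0.6  1.6  5.5] [ 0.0021 -0.0028 -0.0011]
```

View pics/c3.png

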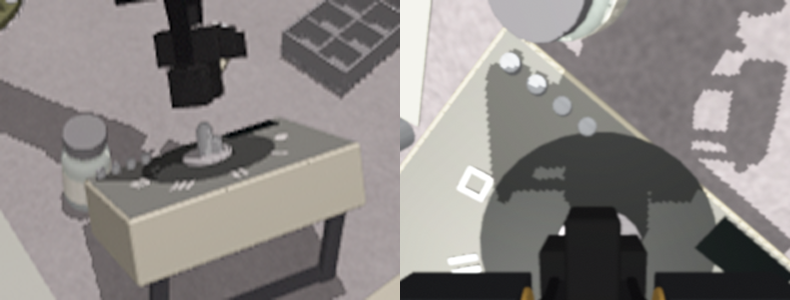

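The handle is above the shaft along its axis: boss at (195,85), shaft tip at (207,130) in the scene crop. I'll descend in small steps and watch the force.

>>> {"fn": "move_arm", "kwargs": {
  "angular": [
    [0.002, -0.003, -0.001],
    [0.002, -0.003, -0.001],
    [0.002, -0.003, -0.001],
    [0.002, -0.003, -0.001]
  ],
  "delta_pos": [
    [-0.6, 1.6, 5],
    [-0.6, 1.6, 10],
    [-0.6, 1.6, 15],
    [-0.6, 1.6, 19]
  ],
  "jaw": [1, 1, 1, 1]
}}

```text
time_s: 7.78
tcp_pos: [0.5368, 0.096, 0.1711]
eef_rot: [0.232, -0.228, 0.939, -0.115]
contact_force: [-0.2, 0.3, -1.8]
grip_width: 0.0194
```

```bash
python3 - <<'E'
from h import *
p,T=tgt(.02); plan(p,T); s=robot.state();print(rot(s['eef_rot']).inv().apply(s['contact_force']).round(1),rot(s['eef_rot']).inv().apply(s['ft_torque']).round(2))
E
```

```text
rows 1 delta [-0.5 -0.1 10.7] ang [ 0.0001 -0.0007 -0.0001] per row [-0.5 -0.1 10.7] [ 0.0001 -0.0007 -0.0001]
[0.7 0.9 1.4] [-0.54  0.63 -0.01]
```

>>> {"fn": "move_arm", "kwargs": {
  "angular": [
    [0, 0, 0],
    [0, 0, 0],
    [0, 0, 0],
    [0, 0, 0]
  ],
  "delta_pos": [
    [-0.5, 0, 3],
    [-0.5, 0, 6],
    [-0.5, 0, 8],
    [-0.5, 0, 8]
  ],
  "jaw": [1, 1, 1, 1]
}}

```text
time_s: 8.12
tcp_pos: [0.5411, 0.0954, 0.1638]
eef_rot: [0.231, -0.228, 0.939, -0.115]
contact_force: [-0.0, 1.1, -1.3]
grip_width: 0.0194
```

```bash
python3 - <<'E'
from h import *
p,T=tgt(.02); plan(p,T); s=robot.state();print(rot(s['eef_rot']).inv().apply(s['contact_force']).round(1),rot(s['eef_rot']).inv().apply(s['ft_torque']).round(2))
E
```

```text
rows 1 delta [-0.3 -0.3  2.3] ang [ 0.0004 -0.0013 -0.    ] per row [-0.3 -0.3  2.3] [ 0.0004 -0.0013 -0.    ]
[-0.   1.4  1. ] [-0.74  0.64  0.05]
```

Inside the taper with no contact load. I'll go further, to about h=10 mm.

>>> {"fn": "move_arm", "kwargs": {
  "angular": [
    [0, 0, 0],
    [0, 0, 0],
    [0, 0, 0],
    [0, 0, 0]
  ],
  "delta_pos": [
    [0, 0, 3],
    [0, 0, 6],
    [0, 0, 9],
    [0, 0, 9]
  ],
  "jaw": [1, 1, 1, 1]
}}

```text
time_s: 8.45
tcp_pos: [0.5455, 0.0946, 0.1554]
eef_rot: [0.231, -0.228, 0.939, -0.115]
contact_force: [0.7, 2.0, -2.8]
grip_width: 0.0199
```

```bash
python3 - <<'E'
from h import *
p,T=tgt(.0); plan(p,T); s=robot.state();print(rot(s['eef_rot']).inv().apply(s['contact_force']).round(1),rot(s['eef_rot']).inv().apply(s['ft_torque']).round(2))
E
```

```text
rows 1 delta [-0.4 -0.7 12.8] ang [ 0.0009 -0.0014  0.0003] per row [-0.4 -0.7 12.8] [ 0.0009 -0.0014  0.0003]
[-0.4  2.4  2.5] [-0.95  0.59  0.03]
```

>>> {"fn": "move_arm", "kwargs": {
  "angular": [
    [0, 0, 0],
    [0, 0, 0],
    [0, 0, 0],
    [0, 0, 0]
  ],
  "delta_pos": [
    [0, 0.5, 3],
    [0, 0.5, 6],
    [0, 0.5, 9],
    [0, 0.5, 9]
  ],
  "jaw": [1, 1, 1, 1]
}}

```text
time_s: 8.78
tcp_pos: [0.5497, 0.0936, 0.1468]
eef_rot: [0.231, -0.228, 0.939, -0.115]
contact_force: [-0.8, 0.7, -1.1]
grip_width: 0.0194
```

```bash
python3 - <<'E'
from h import *
p,T=tgt(.0); plan(p,T); s=robot.state();print(rot(s['eef_rot']).inv().apply(s['contact_force']).round(1),rot(s['eef_rot']).inv().apply(s['ft_torque']).round(2))
E
```

```text
rows 1 delta [-0.8 -1.   3.2] ang [ 0.0007 -0.0023  0.0003] per row [-0.8 -1.   3.2] [ 0.0007 -0.0023  0.0003]
[0.8 1.3 0.5] [-0.57  0.64 -0.04]
```

>>> {"fn": "move_arm", "kwargs": {
  "angular": [
    [0, 0, 0],
    [0, 0, 0],
    [0, 0, 0],
    [0, 0, 0]
  ],
  "delta_pos": [
    [-0.3, 0, 2],
    [-0.3, 0, 3.5],
    [-0.3, 0, 5],
    [-0.3, 0, 5]
  ],
  "jaw": [1, 1, 1, 1]
}}

```text
time_s: 9.12
tcp_pos: [0.5525, 0.0931, 0.1426]
eef_rot: [0.231, -0.228, 0.939, -0.115]
contact_force: [-1.5, 0.5, -0.9]
grip_width: 0.0198
```

```bash
python3 - <<'E'
from h import *
p,T=tgt(.0); plan(p,T); s=robot.state();print(s['joint_positions'].round(2),rot(s['eef_rot']).inv().apply(s['contact_force']).round(1),rot(s['eef_rot']).inv().apply(s['ft_torque']).round(2))
for n in('scene','top','wrist'): snap(n,n+'4')
a=load('scene4').im[150:270,200:400]; b=load('wrist4').im[0:260,120:440]
cv2.imwrite('pics/c4.png',np.hstack([cv2.resize(a,(400,300),interpolation=2),cv2.resize(b,(390,300),interpolation=2)]))
E
```

```text
rows 1 delta [-0.4 -0.9 -1.8] ang [ 0.0005 -0.0023  0.0001] per row [-0.4 -0.9 -1.8] [ 0.0005 -0.0023  0.0001]
[-0.37 -0.09 -0.04  2.19  0.49  0.66  1.31] [ 1.3  1.3 -0.1] [-0.58  0.62 -0.02]
```

View pics/c4.png

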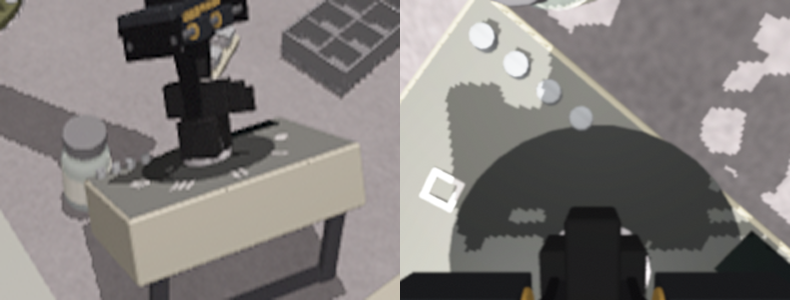

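The boss is close to the flange, at (205,155) in the scene crop, but there's no bottoming force yet. I'll keep descending.

>>> {"fn": "move_arm", "kwargs": {
  "angular": [
    [0, 0, 0],
    [0, 0, 0],
    [0, 0, 0],
    [0, 0, 0]
  ],
  "delta_pos": [
    [0, 0, 1],
    [0, 0, 2],
    [0, 0, 3],
    [0, 0, 3]
  ],
  "jaw": [1, 1, 1, 1]
}}

```text
time_s: 9.6
tcp_pos: [0.5529, 0.0933, 0.1426]
eef_rot: [0.231, -0.228, 0.939, -0.115]
contact_force: [-25.5, -0.5, 24.7]
grip_width: 0.02
```

```bash
python3 - <<'E'
from h import *
p,T=tgt(.0); plan(p,T); s=robot.state();print(rot(s['eef_rot']).inv().apply(s['contact_force']).round(1),rot(s['eef_rot']).inv().apply(s['ft_torque']).round(2))
E
```

```text
rows 1 delta [ 0.  -0.9 -2.1] ang [-0.0004 -0.003  -0.    ] per row [ 0.  -0.9 -2.1] [-0.0004 -0.003  -0.    ]
[ 11.    1.2 -33.7] [-0.77  3.08 -0.05]
```

Bottomed out: 34 N along the axis with no further travel, so it's home. I'll ease off the pressure, then turn clockwise about tool +z.

>>> {"fn": "move_arm", "kwargs": {
  "angular": [
    [0, 0, 0],
    [0, 0, 0],
    [0, 0, 0.05],
    [0, 0, 0.1],
    [0, 0, 0.15]
  ],
  "delta_pos": [
    [0, 0, -0.5],
    [0, 0, -0.5],
    [0, 0, -0.5],
    [0, 0, -0.5],
    [0, 0, -0.5]
  ],
  "jaw": [1, 1, 1, 1, 1]
}}

```text
time_s: 10.02
tcp_pos: [0.5519, 0.0948, 0.1421]
eef_rot: [0.238, -0.156, 0.954, -0.097]
contact_force: [-5.1, 4.2, 0.1]
grip_width: 0.0197
```

```bash
python3 - <<'E'
from h import *
for a in (-.3,):
  p,T=tgt(-.002,a); plan(p,T)
s=robot.state();print(rot(s['eef_rot']).inv().apply(s['contact_force']).round(1),rot(s['eef_rot']).inv().apply(s['ft_torque']).round(2))
E
```

```text
rows 3 delta [-0.7 -2.3  0.2] ang [ 0.0008 -0.0035  0.2467] per row [-0.2 -0.8  0.1] [ 0.0003 -0.0012  0.0822]
[ 2.7  5.2 -3. ] [-1.53  1.21 -0.14]
```

>>> {"fn": "move_arm", "kwargs": {
  "angular": [
    [0, 0, 0.08],
    [0, 0, 0.16],
    [0, 0, 0.24],
    [0, 0, 0.32],
    [0, 0, 0.4]
  ],
  "delta_pos": [
    [0, 0, 0],
    [0, 0, 0],
    [0, 0, 0],
    [0, 0, 0],
    [0, 0, 0]
  ],
  "jaw": [1, 1, 1, 1, 1]
}}

```text
time_s: 10.43
tcp_pos: [0.552, 0.0959, 0.1421]
eef_rot: [0.253, 0.038, 0.966, -0.046]
contact_force: [-2.9, 1.8, 0.5]
grip_width: 0.0198
```

```bash
python3 - <<'E'
from h import *
for a in (.2,):
  p,T=tgt(-.002,a); plan(p,T)
s=robot.state();print(rot(s['eef_rot']).inv().apply(s['contact_force']).round(1),rot(s['eef_rot']).inv().apply(s['ft_torque']).round(2))
E
```

```text
rows 3 delta [-1.6 -2.4  0.2] ang [ 0.001  -0.0034  0.3434] per row [-0.5 -0.8  0.1] [ 0.0003 -0.0011  0.1145]
[ 2.4  1.5 -2. ] [-0.5   1.06 -0.03]
```

Low forces, now at about -0.14 rad. Continuing the turn.

>>> {"fn": "move_arm", "kwargs": {
  "angular": [
    [0, 0, 0.08],
    [0, 0, 0.16],
    [0, 0, 0.24],
    [0, 0, 0.32],
    [0, 0, 0.4]
  ],
  "delta_pos": [
    [0, 0, 0],
    [0, 0, 0],
    [0, 0, 0],
    [0, 0, 0],
    [0, 0, 0]
  ],
  "jaw": [1, 1, 1, 1, 1]
}}

```text
time_s: 10.85
tcp_pos: [0.5526, 0.096, 0.1423]
eef_rot: [0.258, 0.23, 0.938, 0.006]
contact_force: [-0.9, 0.8, 0.4]
grip_width: 0.0198
```

```bash
python3 - <<'E'
from h import *
for a in (.73,):
  p,T=tgt(-.002,a); plan(p,T)
s=robot.state();print(rot(s['eef_rot']).inv().apply(s['contact_force']).round(1),rot(s['eef_rot']).inv().apply(s['ft_torque']).round(2))
E
```

```text
rows 4 delta [-2.  -1.5  0.2] ang [ 3.0e-04 -2.8e-03  4.7e-01] per row [-0.5 -0.4  0.1] [ 1.000e-04 -7.000e-04  1.175e-01]
[ 0.8  0.4 -0.9] [ 0.31  0.64 -0.12]
```

>>> {"fn": "move_arm", "kwargs": {
  "angular": [
    [0, 0, 0.1],
    [0, 0, 0.2],
    [0, 0, 0.3],
    [0, 0, 0.4],
    [0, 0, 0.46]
  ],
  "delta_pos": [
    [0, 0, 0],
    [0, 0, 0],
    [0, 0, 0],
    [0, 0, 0],
    [0, 0, 0]
  ],
  "jaw": [1, 1, 1, 1, 1]
}}

```text
time_s: 11.27
tcp_pos: [0.5529, 0.0959, 0.1425]
eef_rot: [0.25, 0.44, 0.86, 0.065]
contact_force: [-2.8, 0.2, 1.7]
grip_width: 0.0198
```

```bash
python3 - <<'E'
from h import *
for a in (.73,):
  p,T=tgt(-.002,a); plan(p,T)
s=robot.state();print(s['joint_positions'].round(2),rot(s['eef_rot']).inv().apply(s['contact_force']).round(1),rot(s['eef_rot']).inv().apply(s['ft_torque']).round(2))
E
```

```text
rows 1 delta [-2.1 -0.6  0.2] ang [-0.0001 -0.0025  0.0049] per row [-2.1 -0.6  0.2] [-0.0001 -0.0025  0.0049]
[-0.29 -0.09 -0.12  2.19  0.48  0.66 -0.11] [ 0.9 -1.4 -2.9] [0.88 0.67 0.01]
```

The turn is at about 0.725 rad. I'll press lightly, settle, look, then release.

>>> {"fn": "move_arm", "kwargs": {
  "angular": [
    [0, 0, 0],
    [0, 0, 0],
    [0, 0, 0]
  ],
  "delta_pos": [
    [0, 0, 1],
    [0, 0, 1],
    [0, 0, 1]
  ],
  "jaw": [1, 1, 1]
}}

```text
time_s: 11.52
tcp_pos: [0.553, 0.096, 0.1424]
eef_rot: [0.25, 0.44, 0.86, 0.065]
contact_force: [-11.6, -0.2, 10.6]
grip_width: 0.0195
```

```bash
python3 - <<'E'
from h import *
p,T=tgt(-.002,.698); plan(p,T)
s=robot.state();print(rot(s['eef_rot']).inv().apply(s['contact_force']).round(1),rot(s['eef_rot']).inv().apply(s['ft_torque']).round(2))
for n in('scene','top'): snap(n,n+'5')
a=load('scene5').im[150:270,200:400]; b=load('top5').im[130:250,180:330]
cv2.imwrite('pics/c5.png',np.hstack([cv2.resize(a,(400,300),interpolation=2),cv2.resize(b,(375,300),interpolation=2)]))
E
```

```text
rows 1 delta [-2.1 -0.8  0. ] ang [-0.0006 -0.0023 -0.027 ] per row [-2.1 -0.8  0. ] [-0.0006 -0.0023 -0.027 ]
[  1.6  -5.  -14.8] [1.74 0.85 0.09]
```

View pics/c5.png

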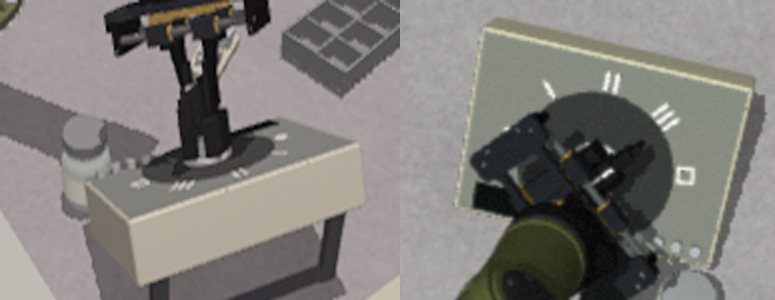

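The pointer lies toward the three bars at (640,145)→(665,117) in the top crop, and the boss sits on the flange. Now I'll open.

>>> {"fn": "move_arm", "kwargs": {
  "angular": [
    [0, 0, 0],
    [0, 0, 0],
    [0, 0, 0],
    [0, 0, 0],
    [0, 0, 0]
  ],
  "delta_pos": [
    [0, 0, -1],
    [0, 0, -1],
    [0, 0, -1],
    [0, 0, -1],
    [0, 0, -1]
  ],
  "jaw": [1, 0.7, 0.4, 0.2, 0.2]
}}

```text
time_s: 12.03
tcp_pos: [0.553, 0.0961, 0.1435]
eef_rot: [0.25, 0.44, 0.86, 0.065]
contact_force: [0.4, -0.4, 0.0]
grip_width: 0.0385
```

>>> {"fn": "move_arm", "kwargs": {
  "angular": [
    [0, 0, 0],
    [0, 0, 0],
    [0, 0, 0],
    [0, 0, 0],
    [0, 0, 0]
  ],
  "delta_pos": [
    [0, 0, 0],
    [0, 0, 0],
    [0, 0, 0],
    [0, 0, 0],
    [0, 0, 0]
  ],
  "jaw": [0.2, 0.2, 0.2, 0.2, 0.2]
}}

```text
time_s: 12.45
tcp_pos: [0.553, 0.0961, 0.1435]
eef_rot: [0.25, 0.44, 0.86, 0.065]
contact_force: [0.2, 0.3, -0.6]
grip_width: 0.0671
```

```bash
python3 - <<'E'
from h import *
s=robot.state();print(s['joint_positions'].round(3),s['contact_force'].round(1),s['grip_width'])
snap('wrist','w7')
E
```

```text
[-0.288 -0.088 -0.117  2.189  0.478  0.661 -0.106] [ 0.2  0.3 -0.6] 0.06713971807940347
```

View pics/w7.png

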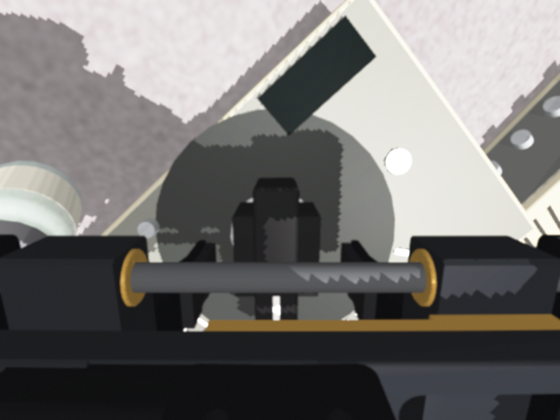

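>>> {"fn": "move_arm", "kwargs": {
  "angular": [
    [0, 0, 0],
    [0, 0, 0],
    [0, 0, 0],
    [0, 0, 0],
    [0, 0, 0]
  ],
  "delta_pos": [
    [0, 0, -10],
    [0, 0, -22],
    [0, 0, -34],
    [0, 0, -46],
    [0, 0, -55]
  ],
  "jaw": [0.2, 0.2, 0.2, 0.2, 0.2]
}}

```text
time_s: 12.92
tcp_pos: [0.5259, 0.1025, 0.1928]
eef_rot: [0.25, 0.44, 0.86, 0.066]
contact_force: [-0.7, 0.3, -1.1]
grip_width: 0.0696
```

```bash
python3 - <<'E'
from h import *
s=robot.state();print(s['joint_positions'].round(3),s['tcp_pos'],rot(s['eef_rot']).as_matrix().round(2))
plan([.60,.26,.27],handleR(-1.0)@FL)
E
```

```text
[-0.31  -0.201 -0.129  2.177  0.411  0.781 -0.055] [0.52587463 0.10250774 0.19276271] [[-0.49  0.72  0.49]
 [ 0.79  0.6  -0.11]
 [-0.37  0.33 -0.87]]
rows 5 delta [ 59.4 174.5 -47.6] ang [0.3592 0.3807 0.053 ] per row [11.9 34.9 -9.5] [0.0718 0.0761 0.0106]
```

>>> {"fn": "move_arm", "kwargs": {
  "angular": [
    [0.04, 0.04, 0],
    [0.11, 0.11, 0.01],
    [0.18, 0.19, 0.02],
    [0.25, 0.26, 0.03],
    [0.32, 0.34, 0.04]
  ],
  "delta_pos": [
    [4, 12, -10],
    [12, 40, -25],
    [24, 75, -35],
    [36, 110, -43],
    [48, 145, -48]
  ],
  "jaw": [0.2, 0.2, 0.2, 0.2, 0.2]
}}

```text
time_s: 13.33
tcp_pos: [0.5843, 0.236, 0.2684]
eef_rot: [0.026, 0.473, 0.881, 0.008]
contact_force: [0.9, 0.3, 1.1]
grip_width: 0.0697
```

>>> {"fn": "move_arm", "kwargs": {
  "angular": [
    [0, 0, 0],
    [0, 0, 0],
    [0, 0, 0]
  ],
  "delta_pos": [
    [0, 30, 0],
    [0, 60, 0],
    [0, 90, 0]
  ],
  "jaw": [0.2, 0.2, 0.2]
}}

```text
time_s: 13.58
tcp_pos: [0.6605, 0.287, 0.2723]
eef_rot: [0.026, 0.473, 0.881, 0.008]
contact_force: [1.3, 0.4, 0.1]
grip_width: 0.0698
```

```bash
python3 - <<'E'
from h import *
s=robot.state();print(s['joint_positions'].round(3),s['tcp_pos'])
for n in('scene','top'): snap(n,n+'6')
a=load('scene6').im[150:270,200:400]; b=load('top6').im[130:250,180:330]
cv2.imwrite('pics/c6.png',np.hstack([cv2.resize(a,(400,300),interpolation=2),cv2.resize(b,(375,300),interpolation=2)]))
E
```

```text
[-0.399  0.426 -0.094  1.229  0.073  1.445  0.095] [0.66054212 0.28695271 0.27230994]
```

View pics/c6.png

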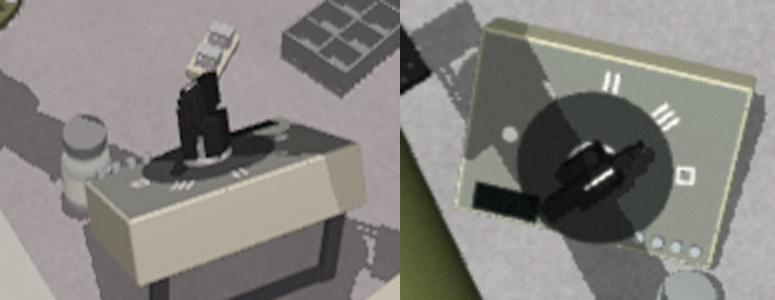

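View pics/top6.png

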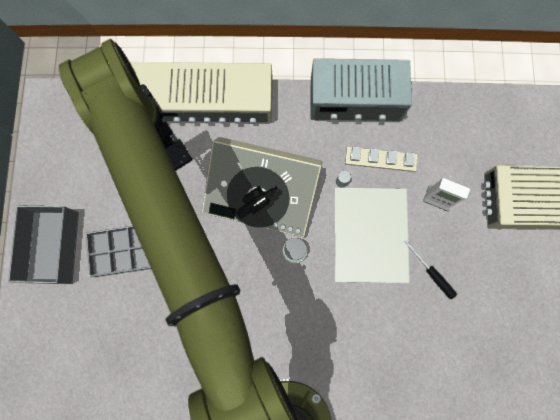

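The handle stands on the shaft with its pointer at the three bars, and the bystanders haven't moved. Now a numeric check of seating and angle.

```bash
python3 - <<'E'
from h import *
d=np.load('pl.npz');n,up,rt,c=d['n'],d['up'],d['rt'],d['c'];F=np.array([.5773,.0878,.1020])
v=load('top6');P=cloud(v);Q=P[165:225,225:300].reshape(-1,3);g=v.im[165:225,225:300].max(2).ravel()
h=(Q-F)@n; k=(h>.05)&(h<.1); print('top height med',np.median(h[k])*1e3,np.percentile(h[k],[10,90])*1e3,k.sum())
S=np.c_[(Q[k]-F)@rt,(Q[k]-F)@up]; e=cv2.fitLine(S[h[k]>.06].astype(np.float32),2,0,.01,.01).ravel();print('bar angle',np.arctan2(e[0],e[1]), S.mean(0))
hp=np.abs((Q-c)@n)<.004; print('panel resid',np.median(((Q-c)@n)[hp])*1e3)
m=np.zeros(v.im.shape[:2],np.uint8); m[185:215,240:290]=v.im.min(2)[185:215,240:290]>110
N,l,s,ce=cv2.connectedComponentsWithStats(m)
for i in range(1,N):
    if s[i,4]>=10:
        ys,xs=np.nonzero(l==i); f=cv2.fitLine(np.c_[xs,ys].astype(np.float32),2,0,.01,.01).ravel()
        L=onplane(v,[f[2:]-6*f[:2],f[2:]+6*f[:2]],F+n*.072,n); q=L[1]-L[0]; print(s[i],'line angle',np.arctan2(q@rt,q@up),[( (x-F)@rt, (x-F)@up) for x in L])
b=load('top0'); diff=cv2.absdiff(v.im,b.im).max(2)
s=robot.state();print(s['contact_force'],s['grip_width'],s['joint_vel'].round(3))
E
```

```text
top height med 69.07580500225252 [59.81520295 72.05886999] 374
bar angle 0.73025984 [0.00384521 0.00661284]
panel resid -0.670695305566286
[287 185   3  12  19] line angle 2.8240040724272384 [(np.float64(0.0720061334626413), np.float64(0.07728897180912334)), (np.float64(0.08117542419433216), np.float64(0.04939464876236664))]
[249 187   7   5  12] line angle 0.781973944726582 [(np.float64(-0.019693963782075777), np.float64(0.0329145714685449)), (np.float64(0.0014568828806185083), np.float64(0.05421076665253782))]
[254 197  11   9  23] line angle 0.7121036331485937 [(np.float64(0.00561343039842177), np.float64(0.007104554234601526)), (np.float64(0.025424346846615545), np.float64(0.030055290401306927))]
[285 199   5  16  35] line angle -0.06471566364736987 [(np.float64(0.08676763543734049), np.float64(-0.0008792951909890116)), (np.float64(0.08479563808889946), np.float64(0.02954986960786866))]
[-0.50509302  0.15501146 -0.69883765] 0.0696447095323144 [ 0.013 -0.082  0.007  0.096  0.001  0.035  0.007]
```

Home: the top is about 70–72 mm above the flange, and the pointer is at 0.71–0.73 rad. I'll let the arm settle, then hand in.

>>> {"fn": "move_arm", "kwargs": {
  "angular": [
    [0, 0, 0],
    [0, 0, 0],
    [0, 0, 0]
  ],
  "delta_pos": [
    [0, 0, 0],
    [0, 0, 0],
    [0, 0, 0]
  ],
  "jaw": [0.2, 0.2, 0.2]
}}

```text
time_s: 13.93
tcp_pos: [0.6601, 0.288, 0.2693]
eef_rot: [0.025, 0.472, 0.881, 0.007]
contact_force: [-0.0, -0.4, 0.2]
grip_width: 0.0696
```

```bash
python3 - <<'E'
from h import *
print(robot.close_job(), robot.state()['time_s'])
E
```

```text
the job is handed in; nothing more can be done
the job is handed in; nothing more can be done
```

I fitted the handle over the key at one bar until it bottomed at about 34 N, turned it clockwise to three bars, released it, backed away and handed the job in at about 14 s. No verdict was reported.

**Last checks:**
- **Seating:** the top of the bar stood about 70–72 mm above the flange, where 72 mm is fully home.
- **Angle:** the pointer measured 0.71–0.73 rad, against 0.698.
- **Bystanders and contact:** the bystanders looked unmoved in the top view, judged by eye only. The arm stood clear with no contact force.

**What disagreed:**
- **Joint 2 limit:** on the way over, joint 2 briefly read -0.302 rad against its -0.300 limit, with a force spike of about 66 N. I moved it off at once, but if the range check has no tolerance, this could fail the run.
- **Depth:** the handle bottomed about 2 mm lower than my camera estimate of the flange. I put this down to calibration error.

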